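Hang the washed rice scoop on the hook inside the rice bin and shut the bin

TASK

The steel rice scoop has been washed and stands on the draining board. Take it up by its handle, let it down through the open hatch of the wooden rice bin and hang it by the slot in its handle on the hook inside, gently and without touching the black frame of the hatch, let go of it, then slide the bin's cover fully shut. Leave the glass, the mug and the can where they are.

Things in the scene. Friction and masses are not known exactly. Their poses are not given: they have to be found in the camera images.
- scoop: Steel rice scoop, about 0.12 kg, upright on the front of the draining board: round cup 51 mm across, 46 mm high, with one flat upright handle on its side. Origin: centre of the cup's underside; z up, x from the cup to its handle. Handle 5 mm thick (x), its middle plane at x = 27.5 mm; 14 mm wide (y) up to z = 92 mm, then a head 20 mm wide up to its end at z = 125 mm.
- handle_top (a point): Middle of the top end of the scoop's handle, axes as the scoop. The 20 mm wide head below it can be pinched across its width (y) from above, which leaves the slot free between the fingers.
- scoop_slot (a point): Centre of the hanging slot, straight through the handle's head along the scoop's x: 10 mm wide (y), 20 mm high, 5 mm of metal either side and 6 mm above it. It lies 16 mm under the top of the handle.
- rice_bin: Low wooden rice bin, fixed, empty, 210 mm deep (x), 330 mm wide (y), 166 mm high. Origin: centre of its underside; x points away from the robot, y left, z up. The hatch is in the right half of its top. Far inner wall at x = 95 mm, right one at y = -155 mm, floor at z = 14 mm. Inside the far wall a rail carries one hook; hung there, the scoop has its cup on the robot's side of the handle.
- hatch_mid (a point): Centre of the hatch, level with the top of its frame, 170 mm above the worktop; axes as the bin. The clear opening reaches 70 mm from here along x and along y.
- hatch_frame: Black rubber frame round the hatch, 8 mm wide, 18 mm deep, its top 170 mm above the worktop; fixed, origin and axes as the bin. It must not be touched. Outside it two aluminium cover guides stand up to 183 mm, in front and behind.
- rail_mid (a point): Centre of the wire at the lowest place of the upturned hook, where the handle hangs, for a hook at mid-rail (height 152.5 mm); axes as the bin, 5 mm wire. But the hook's place along the rail is NOT measured: up to 16 mm left or right (y) of here, to be felt for or seen. It is screwed tight there and must not be forced; touch it lightly (a few N). hook_shape is its shape.
- hook_shape (a point): Top of the hook's upturned tip for a hook at mid-rail; axes as the bin. The hook points to -x; the tip's outermost face is 2.5 mm before this point. At the tip the steel reaches from here down 14 mm; 14 mm farther on (+x) is the lowest place, rail_mid. The hung handle's slot rests with its upper edge on that wire, slot centre 7.5 mm under rail_mid; let go, the scoop swings a little.
- bin_cover (a joint): Place of the wooden sliding cover (m): 0 = fully shut, 0.15 = fully open, to the bin's left; starts open. Shuts towards the bin's -y (right) with about 3 N, stays where it is left, firm stop at 0.
- cover_grip (a point): Middle of the top of the dark wooden bar on the cover, to push or pinch it by: 70 mm long along the bin's x, 14 mm wide (y), standing 16 mm up from the cover, clear all round; axes as the bin.
- glass: Drinking glass, 79 mm across, 90 mm high, on the draining board. Origin: centre of its underside. To be left alone.
- mug: Cream mug, 78 mm across, 109 mm with its handle, 101 mm high, on the draining board. Above this board, from 0.56 m ahead on, a wall cabinet's underside hangs 0.66 m over the worktop: keep the wrist under it. Origin: centre of the mug's underside. To be left alone.
- can: Green drink can, 66 mm across, 115 mm high, on the worktop behind the bin. Origin: centre of its underside. To be left alone.
There are look-alikes about, which are no part of the job. Leave any yellow look-alike of the scoop alone.

How it is judged:
By the outcome, as a careful person would: the job done as asked, in the order asked, and still so for the second after the job is handed in, with the robot touching nothing.
It also fails if it takes over 58 s, if anything falls off the work surface, if the arm or the gripper's body presses on something with over 40 N, if the wrist force passes 120 N, or if a joint passes its speed limit or range.

ROBOT

A 6-joint arm with a two-finger parallel gripper is mounted at the origin on a cart in front of the work surface, level with it; the furniture and walls round the work are solid. World frame = base frame: x ahead of the robot, y to its left, z up, the work surface at z = 0. Lengths are in mm, angles in rad, forces in N, time in s.
With the tool pointing down it reaches from about 400 to 925 mm from the base axis. Payload 12.5 kg.
Tool frame: the origin (TCP) lies on the centre line of the jaws, within the pads' length; the fingertips stand 19 mm ahead of it and the grasp point (between the pads) is the TCP; z points along the fingers, y is the line along which they close (so a half turn about z gives the same grasp; the last joint's range is limited). The gripper opens to 95 mm and grips with 3 to 60 N. Pads are 20 mm wide; open, the fingers measure 119 mm over their backs; the gripper's body (75 mm by 180 mm) begins 59 mm behind the grasp point.
Start: joints at [1.06, 0.491, 1.559, -0, 1.092, -0.106], TCP at [246.132, 574.512, 233.661] pointing down, gripper open.
Joint ranges: [-3.1, 3.1], [-0.84, 2.19], [0.05, 2.79], [-1.13, 4.28], [0.06, 2.93], [-2.69, 2.69]. Speed limits (rad/s): [2.22, 2.22, 2.79, 3.14, 3.14, 3.14].

INTERFACE

Orientations are given as [roll, pitch, yaw] about the fixed x, y, z axes, in that order (R = Rz(yaw) Ry(pitch) Rx(roll)).
In Python, from cell import state, read_camera, job_done gives the robot as it stands.
- The arm moves only by the tool arm_command, never from a script. Its argument "deltas" is a list of rows, each an object of numbers: "dx", "dy", "dz": the shift along the world's x, y, z in m; "yaw": the turn about the world's z in degrees. In form: [{"dx": .., "dy": .., "dz": .., "yaw": ..}, ...]. A call has 1 to 20 rows; each row shifts and turns the commanded pose from where the row before left it; what a row does not reach is not made up. A row lasts 1/10 s, in which the tool goes at most 50 mm and 8.59 degrees, less where a joint would pass 70% of its speed; a pose out of reach is approached as far as the arm can. A call with a gripper value outside its range is refused whole. "gripper" is the finger opening in m, from 0 to 0.0951, set as the call begins (left out, the last holds). The fingers move at their own pace and stop on an object; the grip force is fixed at half the most. Time passes only in rows, so rows that do not move let the fingers close. It gives the time, the measured TCP pose, the force, the opening and the grip force at its end, in the units of the state.
- state(): the state, without advancing time (a new reading comes with each control period).
- read_camera(name): name is "scene" or "top" or "wrist"; returns a dict with "color" (420x560x3 uint8, red, green, blue), "range_z" (420x560 float32, mm along the optical axis (not along the pixel's ray), 0 where there is no reading), "fx", "fy", "cx", "cy" (pixels), "k1" (the pictures are not rectified: a ray, as slopes to the right and down, at radius r is drawn at 1 + k1 r^2 times it, then the intrinsics apply), "extrinsics" (4x4, takes a point from camera to world coordinates). Camera axes: x right, y up, looking along -z (the intrinsics and any distortion apply to the point x, -y, -z); pixel columns grow to the right and rows downward; lengths in mm; the calibration is good to about 2 mm. A picture is of the moment at which its call begins.
- job_done(): hands the job in; it is judged then, once.
The state is a dict: "t": time; "joints": joint angles; "qvel": joint speeds; "tau": joint torques, N m; "eef_pos": TCP position; "tcp_rot": TCP orientation; "ft_force": force on the tool from outside, world axes, zero at the start; "moment": the same for the moment, N m; "opening": opening from 0.0 (shut) to 1.0 (fully open); "grip_force": force on a finger pad.
Only numpy, scipy, OpenCV 4.12 (cv2) and the standard library are available. Lean on these libraries where they do the work, as an engineer would, in place of code of your own. Each camera call takes 0.05 s, during which the arm holds its last target. There are 200 camera calls.

## Working session

There is one attempt and no reset: what is moved stays moved. The work goes in short steps, Python scripts to look and compute and a tool call to move; the robot and the scene stay as the last step left them, time stands still between calls to the robot, and variables do not carry over. Pictures are saved under pics/ and viewed, at most 13 in all, crops included, and the job is handed in when it is done.

Besides the shell and the picture viewer there is one more tool, called after "Request:" as name(argument=value, ...) on one line, values as JSON. arm_command: Moves the arm, as the interface text tells. Its arguments: {"type":"object","properties":{"deltas":{"type":"array"},"gripper":{"type":"number"}},"required":["deltas"]}

```bash
mkdir -p pics
cat > h.py <<'E'
import numpy as np, cv2
from cell import state, read_camera, job_done
def pts(c):
    h,w=c["range_z"].shape
    u,v=np.meshgrid(np.arange(w),np.arange(h))
    return lift(c,u,v,c["range_z"])
def slopes(c,u,v):
    x=(np.asarray(u,float)-c["cx"])/c["fx"]; y=(np.asarray(v,float)-c["cy"])/c["fy"]
    a,b=x.copy(),y.copy()
    for _ in range(8):
        k=1+c["k1"]*(a*a+b*b); a,b=x/k,y/k
    return a,b
def lift(c,u,v,z):
    a,b=slopes(c,u,v); z=np.asarray(z,float)
    p=np.stack([a*z,-b*z,-z],-1); E=np.asarray(c["extrinsics"])
    return p@E[:3,:3].T+E[:3,3]
def plane(c,u,v,h):
    E=np.asarray(c["extrinsics"]); d=lift(c,u,v,np.ones(np.shape(u)))-E[:3,3]
    return E[:3,3]+d*((h-E[2,3])/d[...,2])[...,None]
def proj(c,p):
    E=np.asarray(c["extrinsics"]); q=(np.asarray(p,float)-E[:3,3])@E[:3,:3]
    a,b=q[...,0]/-q[...,2],q[...,1]/q[...,2]
    k=1+c["k1"]*(a*a+b*b); return np.stack([a*k*c["fx"]+c["cx"],b*k*c["fy"]+c["cy"]],-1)
def save(n,img,s=1):
    cv2.imwrite("pics/"+n+".png",cv2.resize(img[...,::-1],None,fx=s,fy=s,interpolation=cv2.INTER_CUBIC))
E
python3 - <<'E'
from h import *
import pickle
d={n:read_camera(n) for n in("scene","top","wrist")}
pickle.dump(d,open("c0.pkl","wb"))
for n in("scene","top"): save(n+"0",d[n]["color"],1.4)
for n in d: print(n,d[n]["fx"],d[n]["k1"],np.round(d[n]["extrinsics"],2).tolist())
print(state())
E
```

```text
scene 543.323252938631 -0.14934010539039835 [[0.22, 0.86, -0.47, 38.3], [-0.98, 0.18, -0.11, -50.27], [-0.01, 0.48, 0.88, 1254.67], [0.0, 0.0, 0.0, 1.0]]
top 535.5191853917007 -0.21209626029210873 [[-0.0, 0.98, -0.18, 417.32], [-1.0, -0.02, -0.07, -12.95], [-0.07, 0.18, 0.98, 1321.57], [0.0, 0.0, 0.0, 1.0]]
wrist 305.5505663677421 -0.04733525047581711 [[0.39, -0.89, -0.24, 178.02], [0.92, 0.38, 0.1, 603.51], [-0.0, -0.26, 0.97, 383.89], [0.0, 0.0, 0.0, 1.0]]
{'t': 0.15, 'joints': array([ 1.06041794e+00,  4.91421119e-01,  1.55932062e+00,  1.13698288e-05,
        1.09171417e+00, -1.05626705e-01]), 'qvel': array([ 8.97810468e-04,  8.70834506e-05, -1.32653280e-03, -1.45082010e-04,
        1.01071249e-03,  3.85764446e-04]), 'tau': array([ 1.82553955e-03, -6.12890053e+01, -2.58274609e+01,  6.92627602e-02,
        4.72663972e-02, -9.73490864e-05]), 'eef_pos': array([246.02782939, 574.35465689, 233.19212265]), 'tcp_rot': array([-3.14073527e+00, -1.01042761e-04,  2.73683568e+00]), 'ft_force': array([ 0.15646047, -0.73998871, -0.10567454]), 'moment': array([ 0.05357098, -0.00427317,  0.00612235]), 'grip_force': 0.0, 'opening': 1.0005428905482712}
```

View pics/scene0.png

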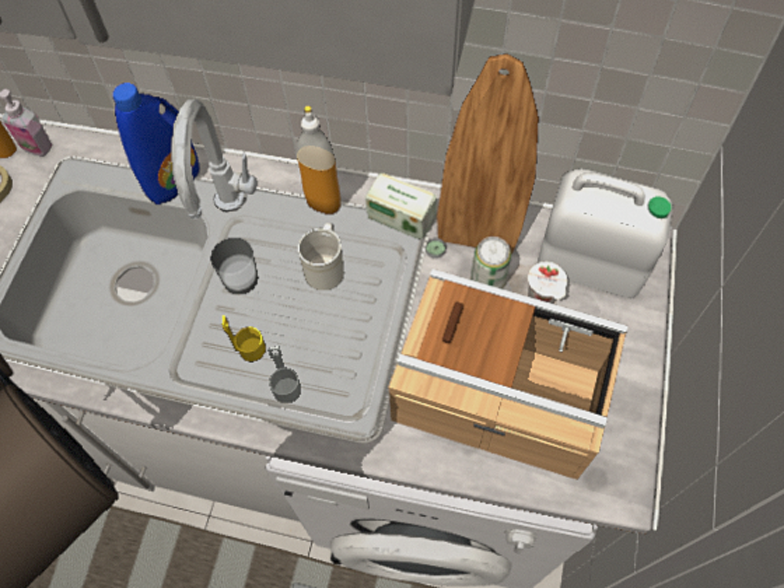

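View pics/top0.png

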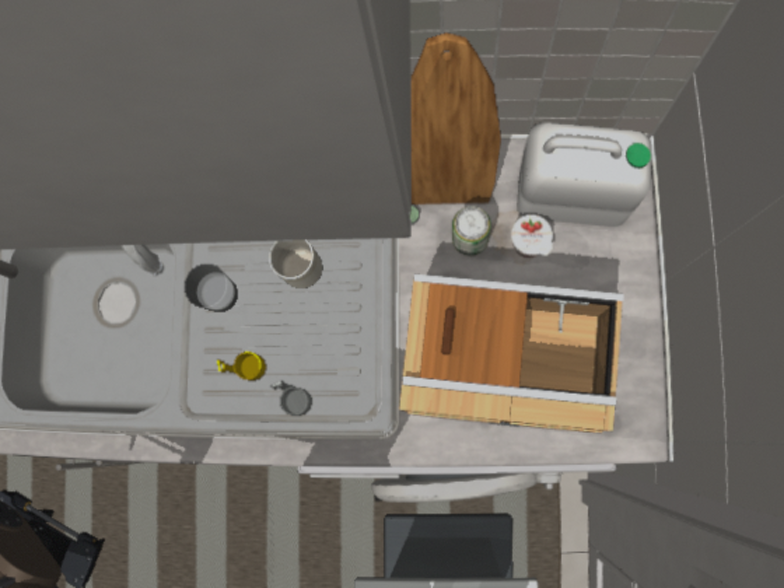

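The candidates for the scoop are the steel one at scene (285,383) / top (296,401), and the yellow look-alike at scene (247,342) / top (249,365). The other round metallic things are the glass at top (212,290) and the mug at top (293,262). I choose the steel one on the front of the board and check it close up. The hook shows at top (562,315).

Run:
```python
from h import *
import pickle
d=pickle.load(open("c0.pkl","rb"))
def crop(n,u0,u1,v0,v1,s): return cv2.resize(d[n]["color"][v0:v1,u0:u1],None,fx=s,fy=s,interpolation=cv2.INTER_CUBIC)
# crops: scene scoop (180..230,240..295), top scoop, top hook, scene hook
A=[crop("scene",180,230,240,290,8),crop("top",180,230,255,305,8)]
B=[crop("scene",370,450,215,275,5),crop("top",370,450,200,260,5)]
img=np.vstack([np.hstack(A)[:300] if 0 else cv2.resize(np.hstack(A),(600,300)),cv2.resize(np.hstack(B),(800,300))[:, :600] if 0 else cv2.resize(np.hstack(B),(600,225))])
save("crop1",img)
for n in ("scene","top"):
    c=d[n]; P=pts(c); k=c["range_z"]>0
    # scoop region points
    m=k&(P[...,2]>12)&(P[...,2]<140)
    box=np.zeros_like(m); 
    if n=="scene": box[245:290,185:220]=1
    else: box[265:300,190:225]=1
    q=P[m&box]; print(n,len(q),q.min(0).round(),q.max(0).round())
    hi=q[q[:,2]>60]; print("handle",len(hi),hi.mean(0).round(1) if len(hi) else "", hi.min(0).round() ,hi.max(0).round())
    lo=q[(q[:,2]>38)&(q[:,2]<52)]; print("rim",lo.min(0).round(),lo.max(0).round())
    # bin top points
    col=c["color"].astype(int)
    g=k&(P[...,2]>176)&(P[...,2]<192)&(P[...,0]>350)&(P[...,0]<800)&(P[...,1]<0)
    # largest guides
    nlab,lab,st,ce=cv2.connectedComponentsWithStats(g.astype(np.uint8))
    for i in range(1,nlab):
        if st[i,4]>60:
            q=P[lab==i]; print("comp",st[i].tolist(),q.min(0).round(),q.max(0).round(),
              cv2.minAreaRect(q[:,:2].astype(np.float32)))
```

```text
scene 414 [436. 233.  12.] [533. 324. 127.]
handle 90 [485.8 272.2  98.9] [480. 263.  63.] [493. 282. 127.]
rim [436. 233.  38.] [524. 322.  51.]
comp [395, 152, 82, 27, 363] [ 770. -333.  176.] [ 800. -139.  192.] ((784.1710815429688, -235.778076171875), (194.2008056640625, 22.287830352783203), 87.41779327392578)
comp [495, 174, 11, 188, 448] [ 350. -404.  176.] [ 797. -399.  192.] ((573.5618286132812, -401.64959716796875), (447.11968994140625, 4.520638465881348), 0.013665671460330486)
comp [312, 197, 136, 108, 4610] [ 445. -278.  176.] [649.  -0. 192.] ((547.8240356445312, -130.80743408203125), (280.44915771484375, 176.14637756347656), 83.70379638671875)
top 237 [436. 236.  12.] [489. 284. 128.]
handle 53 [482.6 272.2 104.6] [477. 263.  60.] [489. 282. 128.]
rim [436. 236.  38.] [486. 284.  52.]
comp [491, 127, 7, 43, 90] [ 704. -403.  176.] [ 800. -399.  192.] ((752.0210571289062, -400.83087158203125), (95.70263671875, 3.8569271564483643), 0.26046767830848694)
comp [377, 128, 86, 15, 244] [ 768. -327.  176.] [ 800. -138.  192.] ((782.3844604492188, -231.68994140625), (190.92306518554688, 13.285992622375488), 83.59331512451172)
comp [496, 171, 9, 87, 187] [ 508. -403.  176.] [ 701. -398.  192.] ((604.4977416992188, -400.6058044433594), (5.5763020515441895, 192.02818298339844), 89.95407104492188)
comp [317, 198, 129, 91, 5071] [ 446. -280.  176.] [645.  -0. 192.] ((544.9346923828125, -131.38526916503906), (279.8062438964844, 173.4079132080078), 83.46739196777344)
comp [502, 259, 5, 73, 174] [ 351. -403.  176.] [ 505. -399.  192.] ((427.72833251953125, -400.99462890625), (4.221134185791016, 154.3709716796875), 89.81565856933594)
```

View pics/crop1.png

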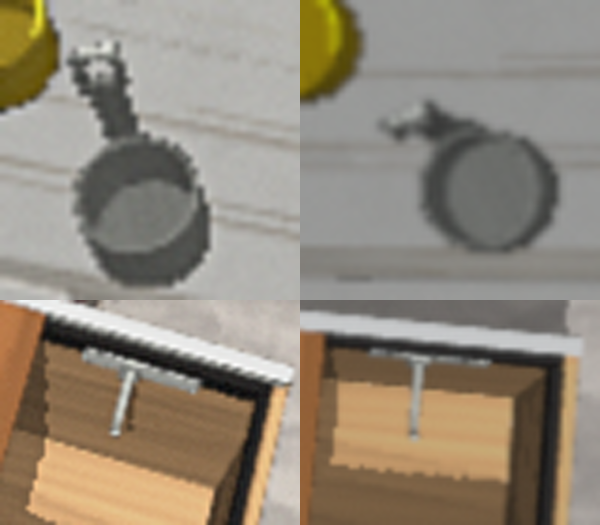

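The crop shows the plain grey steel scoop: its handle head is at the upper left of the cup, scene px about (196,251), top px about (198,275). The hook points towards the robot, with its tip at scene px (401,250) and top px (400,236). It sits slightly left of mid-rail.

Run:
```python
from h import *
import pickle
d=pickle.load(open("c0.pkl","rb"))
for n in ("scene","top"):
    c=d[n]; P=pts(c); k=c["range_z"]>0; col=c["color"].astype(int)
    sat=col.max(2)-col.min(2); val=col.max(2)
    roi=k&(P[...,0]>420)&(P[...,0]<700)&(P[...,1]<60)&(P[...,1]>-330)
    g=roi&(sat<25)&(val>140)&(P[...,2]>172)&(P[...,2]<196)
    nl,lab,st,ce=cv2.connectedComponentsWithStats(g.astype(np.uint8))
    u=np.arange(560)
    for i in range(1,nl):
        if st[i,4]>80:
            v,uu=np.where(lab==i); q=plane(c,uu,v,183.)
            (cx,cy),(w,h),a=cv2.minAreaRect(q[:,:2].astype(np.float32))
            print(n,"guide",st[i].tolist(),"rect",round(cx,1),round(cy,1),round(w,1),round(h,1),round(a,2),"z",np.median(P[lab==i][:,2]).round(1))
    # frame: black; cover bar
    b=roi&(val<45)&(P[...,2]>160)&(P[...,2]<180)
    q=P[b]; print(n,"black",len(q),q.min(0).round(),q.max(0).round(),cv2.minAreaRect(q[:,:2].astype(np.float32)))
    bar=roi&(val<115)&(sat>25)&(P[...,2]>186)&(P[...,2]<210)
    q=P[bar]; print(n,"bar",len(q),cv2.minAreaRect(q[:,:2].astype(np.float32)),np.median(q[:,2]))
    # bin top wood right side
    w=roi&(sat>40)&(val>150)&(P[...,2]>158)&(P[...,2]<174)
    q=P[w]; print(n,"wood",len(q),q.min(0).round(),q.max(0).round())
    # grey inside hatch = hook, rail
    hk=roi&(sat<20)&(val>70)&(P[...,2]>120)&(P[...,2]<172)&(P[...,1]<-120)&(P[...,0]>500)&(P[...,0]<620)
    v,uu=np.where(hk); print(n,"hook",len(v)); 
    print(np.c_[uu,v,P[hk].round(0)][::max(1,len(v)//25)].astype(int).tolist())
    # scoop rim
    s=k&(P[...,2]>40)&(P[...,2]<52)&(P[...,0]>425)&(P[...,0]<500)&(P[...,1]>225)&(P[...,1]<296)&(sat<25)
    v,uu=np.where(s); q=plane(c,uu,v,46.); print(n,"rim",cv2.minEnclosingCircle(q[:,:2].astype(np.float32)))
    s=k&(P[...,2]>95)&(P[...,2]<135)&(P[...,0]>425)&(P[...,0]<500)&(P[...,1]>235)&(P[...,1]<296)&(sat<25)
    print("head",len(P[s]),P[s].mean(0),cv2.minAreaRect(P[s][:,:2].astype(np.float32)))
c=d["top"]; E=[]
def tri(pa,pb):
    A=[];B=[]
    for n,p in(("scene",pa),("top",pb)):
        o=np.asarray(d[n]["extrinsics"])[:3,3]; r=lift(d[n],*p,1.)-o; r/=np.linalg.norm(r)
        M=np.eye(3)-np.outer(r,r); A.append(M);B.append(M@o)
    return np.linalg.solve(sum(A),sum(B))
print("tip",tri((400.7,250),(400.4,236)))
```

```text
scene guide [308, 192, 140, 45, 689] rect 629.9 -117.5 324.2 13.6 83.1 z 183.1
scene guide [286, 253, 148, 52, 1033] rect 469.1 -99.7 323.7 18.1 83.47 z 182.2
scene black 342 [ 468. -269.  160.] [ 624. -132.  175.] ((574.821533203125, -230.19789123535156), (194.5114288330078, 99.78258514404297), 38.61577224731445)
scene bar 192 ((560.7490844726562, -7.60869026184082), (14.256949424743652, 68.40001678466797), 83.5758285522461) 194.91465813546426
scene wood 3480 [ 420. -281.  158.] [649.  60. 174.]
scene hook 211
[[405, 226, 619, -185, 171], [410, 228, 618, -197, 169], [396, 229, 616, -167, 156], [418, 229, 618, -214, 171], [398, 230, 613, -172, 159], [419, 230, 617, -217, 170], [398, 231, 613, -173, 153], [406, 231, 610, -189, 166], [399, 232, 613, -176, 149], [407, 232, 608, -192, 167], [429, 232, 616, -240, 170], [408, 233, 612, -196, 155], [432, 233, 616, -247, 168], [409, 234, 611, -198, 152], [417, 234, 608, -214, 166], [406, 235, 607, -192, 154], [414, 235, 609, -209, 157], [437, 235, 614, -259, 169], [412, 236, 609, -206, 149], [420, 236, 607, -222, 161], [403, 237, 599, -185, 
[... 1248 characters left out ...]
 -178, 149], [402, 215, 607, -187, 164], [407, 215, 608, -199, 160], [412, 215, 607, -210, 161], [401, 216, 605, -185, 165], [407, 216, 607, -200, 150], [412, 216, 606, -211, 153], [417, 216, 605, -221, 159], [400, 217, 605, -185, 150], [416, 217, 606, -222, 143], [402, 218, 601, -188, 160], [401, 221, 595, -185, 158], [401, 223, 591, -186, 156], [400, 227, 583, -184, 152], [400, 231, 573, -183, 155], [400, 236, 561, -181, 163]]
top rim ((461.2455139160156, 261.4067687988281), 26.422470092773438)
head 36 [482.61111066 272.66560706 116.81326095] ((482.8573913574219, 272.9106750488281), (5.099723815917969, 20.894363403320312), 26.509458541870117)
tip [ 560.79562448 -182.16656788  167.18790589]
```

Request:
arm_command(deltas=[{"dx": 0.02, "dy": -0.025, "yaw": 4.1}, {"dx": 0.02, "dy": -0.025, "yaw": 4.1}, {"dx": 0.02, "dy": -0.025, "yaw": 4.1}, {"dx": 0.02, "dy": -0.025, "yaw": 4.1}, {"dx": 0.02, "dy": -0.025, "yaw": 4.1}, {"dx": 0.02, "dy": -0.025, "yaw": 4.1}, {"dx": 0.02, "dy": -0.025, "yaw": 4.1}, {"dx": 0.02, "dy": -0.025, "yaw": 4.1}, {"dx": 0.02, "dy": -0.025, "yaw": 4.1}, {"dx": 0.02, "dy": -0.025, "yaw": 4.1}, {"dx": 0.02, "dy": -0.025, "yaw": 4.1}, {"dx": 0.02, "dy": -0.027, "yaw": 4.1}, {}], gripper=0.05)

```text
$.deltas[0]: bad value
```

Run:
```python
from h import *
s=state(); print(s["t"],s["eef_pos"],np.degrees(s["tcp_rot"]),s["opening"])
c=read_camera("wrist"); save("w1",c["color"]); P=pts(c); k=c["range_z"]>0; col=c["color"].astype(int)
sat=col.max(2)-col.min(2)
near=k&(P[...,0]>425)&(P[...,0]<530)&(P[...,1]>220)&(P[...,1]<296)
m=near&(sat<30)&(P[...,2]>95)&(P[...,2]<128)
print("head",m.sum(),P[m].mean(0),P[m].min(0),P[m].max(0),cv2.minAreaRect(P[m][:,:2].astype(np.float32)))
m=near&(sat<30)&(P[...,2]>119)&(P[...,2]<130)
if m.any(): print("top",m.sum(),P[m].mean(0),cv2.minAreaRect(P[m][:,:2].astype(np.float32)))
m=near&(sat<30)&(P[...,2]>42)&(P[...,2]<50); v,u=np.where(m); print("rim",cv2.minEnclosingCircle(plane(c,u,v,46.)[:,:2].astype(np.float32)))
y=k&(sat>80)&(P[...,2]>60)&(P[...,2]<140)&(P[...,0]<560)
print("yellow hi",y.sum(),P[y].min(0) if y.any() else 0,P[y].max(0) if y.any() else 0)
y=k&(sat>80)&(P[...,2]>20)&(P[...,2]<60)&(P[...,0]<560)
print("yellow cup",P[y].min(0),P[y].max(0))
```

```text
0.15 [246.02782939 574.35465689 233.19212265] [-1.79950876e+02 -5.78932376e-03  1.56809134e+02] 1.0005428905482712<stdin>:7: RuntimeWarning: Mean of empty slice.
  ret = um.true_divide(
Traceback (most recent call last):
ValueError: zero-size array to reduction operation minimum which has no identity
```

View pics/w1.png

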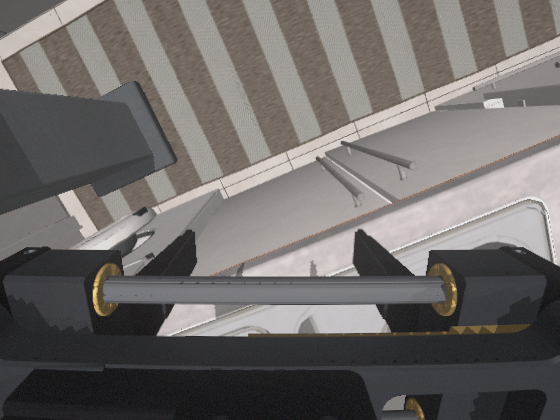

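The move was refused because every row needs all four keys, so this picture shows only the start pose, with the fingers at about (180,280) and (385,270). I'll send it again with full rows.

Request:
arm_command(deltas=[{"dx": 0.02, "dy": -0.025, "dz": 0.002, "yaw": 4.1}, {"dx": 0.02, "dy": -0.025, "dz": 0.002, "yaw": 4.1}, {"dx": 0.02, "dy": -0.025, "dz": 0.002, "yaw": 4.1}, {"dx": 0.02, "dy": -0.025, "dz": 0.002, "yaw": 4.1}, {"dx": 0.02, "dy": -0.025, "dz": 0.002, "yaw": 4.1}, {"dx": 0.02, "dy": -0.025, "dz": 0.002, "yaw": 4.1}, {"dx": 0.02, "dy": -0.025, "dz": 0.002, "yaw": 4.1}, {"dx": 0.02, "dy": -0.025, "dz": 0.002, "yaw": 4.1}, {"dx": 0.02, "dy": -0.025, "dz": 0, "yaw": 4.1}, {"dx": 0.02, "dy": -0.025, "dz": 0, "yaw": 4.1}, {"dx": 0.02, "dy": -0.025, "dz": 0, "yaw": 4.1}, {"dx": 0.02, "dy": -0.027, "dz": 0, "yaw": 4.1}, {"dx": 0, "dy": 0, "dz": 0, "yaw": 0}, {"dx": 0, "dy": 0, "dz": 0, "yaw": 0}], gripper=0.05)

```text
t: 1.6
eef_pos: [486.3, 272.0, 249.5]
tcp_rot: [3.141, -0.0, -2.69]
ft_force: [-0.5, 1.3, -0.2]
opening: 0.527
grip_force: 0.0
```

```bash
cat > m1.py <<'E'
from h import *
s=state(); print(s["t"],s["eef_pos"],np.degrees(s["tcp_rot"]),s["opening"])
c=read_camera("wrist"); save("w2",c["color"]); P=pts(c); k=c["range_z"]>0; col=c["color"].astype(int)
sat=col.max(2)-col.min(2)
near=k&(P[...,0]>425)&(P[...,0]<530)&(P[...,1]>220)&(P[...,1]<296)
R=lambda q: cv2.minAreaRect(q[:,:2].astype(np.float32)) if len(q) else None
m=near&(sat<30)&(P[...,2]>95)&(P[...,2]<128)
print("head",m.sum(),P[m].mean(0),R(P[m]))
m=near&(sat<30)&(P[...,2]>121)&(P[...,2]<130)
print("top",m.sum(),P[m].mean(0),R(P[m]))
m=near&(sat<30)&(P[...,2]>42)&(P[...,2]<50); v,u=np.where(m); print("rim",cv2.minEnclosingCircle(plane(c,u,v,46.)[:,:2].astype(np.float32)) if len(u) else 0)
for a,b in((60,140),(20,60)):
    y=P[k&(sat>80)&(P[...,2]>a)&(P[...,2]<b)&(P[...,0]<560)]
    print("yellow",a,len(y),y.min(0) if len(y) else 0,y.max(0) if len(y) else 0)
E
python3 m1.py
```

```text
1.6 [486.2896922  272.04895879 249.46045338] [ 1.79982938e+02 -2.73420884e-02 -1.54122209e+02] 0.5270535475065694
head 234 [485.33993765 271.38595373 113.4183322 ] ((486.0610656738281, 271.880126953125), (5.478099822998047, 19.89190101623535), 28.66066551208496)
top 114 [485.79037557 271.85343787 123.03153056] ((485.9328308105469, 271.94659423828125), (5.292750835418701, 18.830211639404297), 25.977989196777344)
rim ((462.2652282714844, 259.3420715332031), 26.09522819519043)
yellow 60 11 [506.5619995  365.99129235  97.9678927 ] [507.77922001 368.74872436 123.64082152]
yellow 20 297 [498.13274094 318.13788475  20.35135504] [547.0987715  367.87913491  46.03294846]
```

View pics/w2.png

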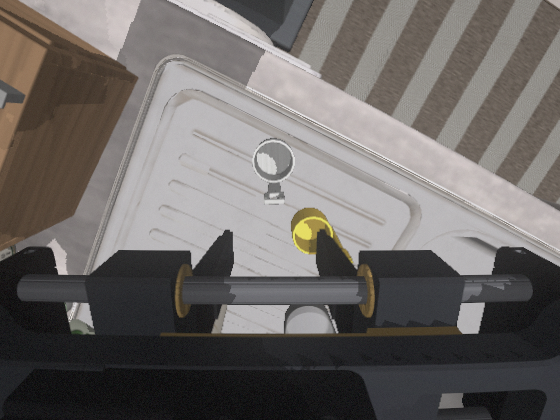

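The steel scoop is at (273,160) with its head at (274,197), midway between the fingers. The yellow one at (312,232) is out of the way, so I descend and grip.

Request:
arm_command(deltas=[{"dx": 0, "dy": 0, "dz": -0.02, "yaw": 0}, {"dx": 0, "dy": 0, "dz": -0.02, "yaw": 0}, {"dx": 0, "dy": 0, "dz": -0.02, "yaw": 0}, {"dx": 0, "dy": 0, "dz": -0.02, "yaw": 0}, {"dx": 0, "dy": 0, "dz": -0.02, "yaw": 0}, {"dx": 0, "dy": 0, "dz": -0.015, "yaw": 0}, {"dx": 0, "dy": 0, "dz": -0.01, "yaw": 0}, {"dx": 0, "dy": 0, "dz": -0.006, "yaw": 0}, {"dx": 0, "dy": 0, "dz": 0, "yaw": 0}, {"dx": 0, "dy": 0, "dz": 0, "yaw": 0}])

```text
t: 2.65
eef_pos: [486.2, 272.8, 119.2]
tcp_rot: [3.142, 0.001, -2.687]
ft_force: [-0.1, -0.3, -0.4]
opening: 0.524
grip_force: 0.0
```

Request:
arm_command(deltas=[{"dx": 0, "dy": 0, "dz": 0, "yaw": 0}, {"dx": 0, "dy": 0, "dz": 0, "yaw": 0}, {"dx": 0, "dy": 0, "dz": 0, "yaw": 0}, {"dx": 0, "dy": 0, "dz": 0, "yaw": 0}, {"dx": 0, "dy": 0, "dz": 0, "yaw": 0}, {"dx": 0, "dy": 0, "dz": 0, "yaw": 0}, {"dx": 0, "dy": 0, "dz": 0, "yaw": 0}, {"dx": 0, "dy": 0, "dz": 0, "yaw": 0}], gripper=0.0)

```text
t: 3.45
eef_pos: [486.3, 272.6, 118.8]
tcp_rot: [3.141, 0.0, -2.688]
ft_force: [-0.1, -0.2, 1.2]
opening: 0.205
grip_force: 30.0
```

Request:
arm_command(deltas=[{"dx": 0, "dy": 0, "dz": 0.008, "yaw": 0}, {"dx": 0, "dy": 0, "dz": 0.02, "yaw": 0}, {"dx": 0, "dy": 0, "dz": 0.03, "yaw": 0}, {"dx": 0, "dy": 0, "dz": 0.03, "yaw": 0}, {"dx": 0, "dy": 0, "dz": 0.03, "yaw": 0}, {"dx": 0, "dy": 0, "dz": 0.03, "yaw": 0}, {"dx": 0, "dy": 0, "dz": 0.03, "yaw": 0}, {"dx": 0, "dy": 0, "dz": 0.02, "yaw": 0}, {"dx": 0, "dy": 0, "dz": 0.012, "yaw": 0}, {"dx": 0, "dy": 0, "dz": 0, "yaw": 0}])

```text
t: 4.45
eef_pos: [486.2, 272.6, 330.0]
tcp_rot: [-3.142, 0.002, -2.688]
ft_force: [-0.3, -0.4, -1.6]
opening: 0.207
grip_force: 30.0
```

Request:
arm_command(deltas=[{"dx": 0.002, "dy": -0.012, "dz": 0, "yaw": -1}, {"dx": 0.004, "dy": -0.024, "dz": 0, "yaw": -2}, {"dx": 0.004, "dy": -0.03, "dz": 0, "yaw": -2}, {"dx": 0.004, "dy": -0.03, "dz": 0, "yaw": -2}, {"dx": 0.004, "dy": -0.03, "dz": 0, "yaw": -2}, {"dx": 0.004, "dy": -0.03, "dz": 0, "yaw": -2}, {"dx": 0.004, "dy": -0.03, "dz": 0, "yaw": -2}, {"dx": 0.004, "dy": -0.03, "dz": 0, "yaw": -2}, {"dx": 0.004, "dy": -0.03, "dz": 0, "yaw": -2}, {"dx": 0.004, "dy": -0.03, "dz": 0, "yaw": -2}, {"dx": 0.004, "dy": -0.03, "dz": 0, "yaw": -2}, {"dx": 0.004, "dy": -0.03, "dz": 0, "yaw": -2}, {"dx": 0.004, "dy": -0.03, "dz": 0, "yaw": -2}, {"dx": 0.004, "dy": -0.03, "dz": 0, "yaw": -2}, {"dx": 0.004, "dy": -0.03, "dz": 0, "yaw": -2}, {"dx": 0.003, "dy": -0.018, "dz": 0, "yaw": -2}, {"dx": 0.001, "dy": -0.01, "dz": 0, "yaw": -1.5}, {"dx": 0, "dy": 0, "dz": 0, "yaw": 0}, {"dx": 0, "dy": 0, "dz": 0, "yaw": 0}])

```text
t: 6.35
eef_pos: [547.9, -180.8, 328.4]
tcp_rot: [3.141, -0.001, 3.029]
ft_force: [-0.4, -0.1, -2.4]
opening: 0.204
grip_force: 30.0
```

Run:
```python
from h import *
s=state(); print(s["t"],s["eef_pos"],np.degrees(s["tcp_rot"]),s["opening"],s["ft_force"])
c=read_camera("wrist"); save("w3",c["color"]); P=pts(c); k=c["range_z"]>0; col=c["color"].astype(int)
sat=col.max(2)-col.min(2); val=col.max(2)
m=k&(sat<25)&(val>70)&(P[...,2]>145)&(P[...,2]<172)&(P[...,0]>540)&(P[...,0]<625)&(P[...,1]>-260)&(P[...,1]<-140)
v,u=np.where(m); q=P[m]; print("hook px",len(v))
if len(v): print(np.c_[u,v,q.round()][::max(1,len(v)//25)].astype(int).tolist())
```

```text
6.35 [ 547.93960781 -180.80280694  328.41884958] [ 1.79969786e+02 -3.26751280e-02  1.73542297e+02] 0.20350230321500684 [-0.35306948 -0.0943066  -2.36469925]
hook px 63
[[200, 195, 541, -259, 167], [200, 196, 541, -259, 168], [200, 197, 542, -258, 169], [200, 198, 543, -259, 169], [200, 199, 544, -259, 169], [200, 200, 546, -259, 169], [200, 201, 546, -259, 171], [204, 202, 552, -259, 154], [200, 204, 549, -259, 171], [201, 208, 554, -260, 168], [239, 242, 606, -229, 145], [241, 242, 607, -227, 146], [238, 243, 606, -230, 148], [240, 243, 606, -227, 149], [238, 244, 605, -229, 154], [240, 244, 606, -227, 152], [238, 245, 606, -229, 155], [240, 245, 607, -227, 154], [238, 246, 606, -229, 158], [237, 247, 607, -230, 159], [239, 247, 607, -228, 159], [283, 254, 616, -179, 170], [283, 256, 618, -179, 170], [267, 257, 618, -197, 169], [269, 257, 618, -195, 169], [271, 257, 619, -192, 168], [273, 257, 619, -190, 169], [275, 257, 619, -188, 169], [277, 257, 619, -186, 170], [279, 257, 620, -184, 169], [281, 257, 620, -181, 170], [283, 257, 620, -179, 169]]
```

View pics/w3.png

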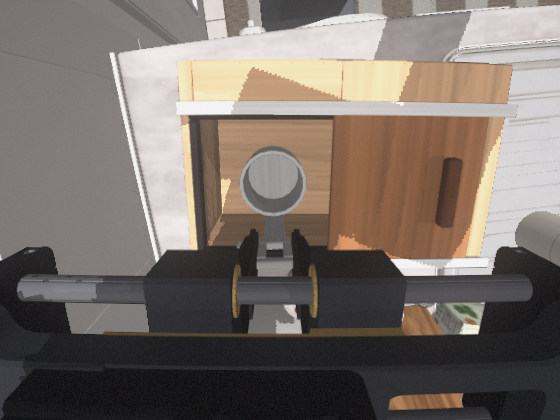

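The scoop is held upright. Its cup at (273,182) sits inside the open hatch, and the hook is hidden behind the head at (275,245). I descend to slot height in front of the hook tip and look again from there.

Request:
arm_command(deltas=[{"dx": 0, "dy": 0, "dz": -0.008, "yaw": 0}, {"dx": 0, "dy": 0, "dz": -0.016, "yaw": 0}, {"dx": 0, "dy": 0, "dz": -0.02, "yaw": 0}, {"dx": 0, "dy": 0, "dz": -0.02, "yaw": 0}, {"dx": 0, "dy": 0, "dz": -0.02, "yaw": 0}, {"dx": 0, "dy": 0, "dz": -0.02, "yaw": 0}, {"dx": 0, "dy": 0, "dz": -0.02, "yaw": 0}, {"dx": 0, "dy": 0, "dz": -0.018, "yaw": 0}, {"dx": 0, "dy": 0, "dz": -0.012, "yaw": 0}, {"dx": 0, "dy": 0, "dz": -0.008, "yaw": 0}, {"dx": 0, "dy": 0, "dz": 0, "yaw": 0}, {"dx": 0, "dy": 0, "dz": 0, "yaw": 0}])

```text
t: 7.6
eef_pos: [548.4, -181.5, 167.1]
tcp_rot: [-3.141, 0.001, 3.028]
ft_force: [0.1, -0.1, -1.0]
opening: 0.208
grip_force: 30.0
```

Run:
```python
from h import *
import pickle
s=state(); print(s["t"],s["eef_pos"],np.degrees(s["tcp_rot"]),s["ft_force"])
c=read_camera("wrist"); pickle.dump(c,open("w4.pkl","wb"))
save("w4",c["color"][200:300,215:335],6)
d=pickle.load(open("c0.pkl","rb"))
for n in("scene","top"):
    P=pts(d[n]); m=(abs(P[...,0]-425)<12)&(abs(P[...,1]-200)<40); print(n,"board z",np.median(P[m][:,2]))
for x,y,z in ((559,-182,164),(575,-184,152.5)): print(proj(c,[x,y,z]))
print(proj(c,s["eef_pos"]+[0,0,7]))
```

```text
7.6 [ 548.39748511 -181.48626505  167.140836  ] [-1.79993486e+02  3.97952536e-02  1.73516150e+02] [ 0.10987871 -0.06738357 -1.00264799]
scene board z 4.244770967543104
top board z 4.79715185972168
[275.48061394 277.22736315]
[275.08892724 291.57699901]
[274.24748053 268.56980586]
```

View pics/w4.png

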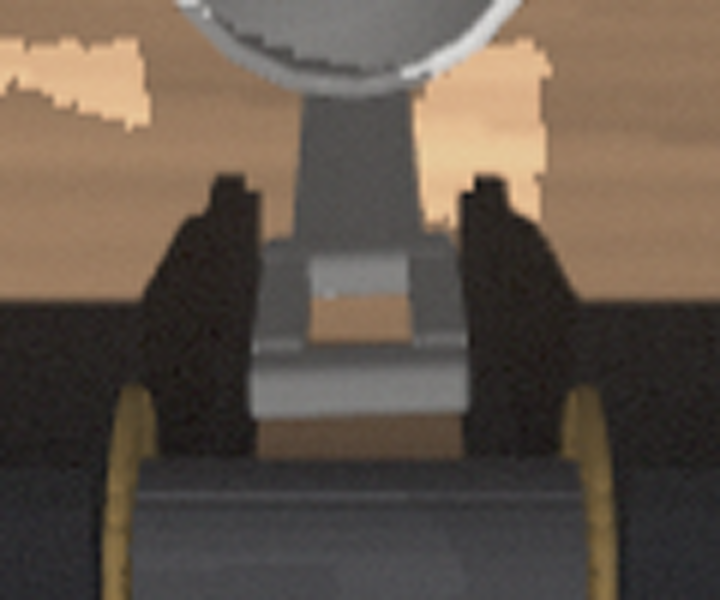

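The head fills the gap at crop (360,380) and only wood shows through the slot at (360,320), so the hook lies behind the gripper bar from here. Raising the tool about 25 mm should show the hook tip through the slot.

Request:
arm_command(deltas=[{"dx": 0, "dy": 0, "dz": 0.008, "yaw": 0}, {"dx": 0, "dy": 0, "dz": 0.01, "yaw": 0}, {"dx": 0, "dy": 0, "dz": 0.006, "yaw": 0}, {"dx": 0, "dy": 0, "dz": 0, "yaw": 0}])

```text
t: 8.05
eef_pos: [548.6, -181.7, 192.2]
tcp_rot: [-3.141, 0.002, 3.028]
ft_force: [0.1, 0.1, -1.8]
opening: 0.207
grip_force: 30.0
```

Run:
```python
from h import *
import pickle
c=pickle.load(open("w4.pkl","rb")); P=pts(c)
for r,lab in ((263,"top face"),(245,"slot lower inner"),(240,"head front low"),(254,"thru slot")): print(lab,P[r,274-2:274+3].mean(0).round(1), P[r,262].round(1))
m=np.zeros(P.shape[:2],bool); m[259:268,260:291]=1; q=P[m]; print("top",np.median(q,0),q.min(0),q.max(0))
s=state(); print(s["eef_pos"])
c=read_camera("wrist"); pickle.dump(c,open("w5.pkl","wb")); P=pts(c)
for v in range(244,262): print(v,[int(x) for x in P[v,264:288,2]], )
save("w5",c["color"][220:290,235:315],8)
```

```text
top face [ 546.4 -181.4  171.7] [ 545.4 -187.6  172.3]
slot lower inner [ 547.3 -181.5  145.7] [ 545.  -188.4  149.2]
head front low [ 545.8 -181.4  141.4] [ 545.  -188.8  141.2]
thru slot [ 613.3 -189.2   13.8] [ 544.8 -187.9  162.4]
top [ 546.61408467 -180.82241965  171.20563002] [ 474.72780508 -188.96969861  167.50133188] [ 550.2871959  -172.82473914  317.84733327]
[ 548.56723774 -181.68496227  192.20855526]
244 [173, 172, 170, 170, 170, 170, 169, 169, 170, 170, 170, 170, 170, 172, 170, 171, 170, 170, 170, 173, 173, 174, 174, 173]
245 [174, 174, 171, 171, 170, 170, 170, 171, 171, 170, 170, 170, 170, 170, 170, 170, 170, 169, 170, 175, 176, 174, 176, 175]
246 [175, 176, 171, 170, 170, 170, 171, 169, 170, 169, 170, 170, 171, 170, 170, 170, 170, 170, 171, 176, 176, 178, 177, 178]
247 [177, 176, 173, 171, 170, 170, 170, 170, 171, 172, 170, 169, 171, 170, 171, 168, 170, 171, 171, 178, 178, 178, 178, 177]
248 [177, 178, 174, 170, 171, 171, 170, 170, 171, 171, 171, 171, 170, 170, 170, 171, 170, 170, 170, 179, 179, 179, 179, 178]
249 [179, 180, 175, 169, 170, 169, 170, 170, 171, 171, 170, 
[... 730 characters left out ...]
 178, 37, 37, 38, 37, 38, 37, 37, 37, 37, 36, 36, 36, 37, 37, 36, 38, 38, 189, 190, 189, 191]
257 [191, 190, 40, 40, 40, 39, 40, 40, 40, 38, 41, 38, 38, 40, 39, 40, 39, 39, 40, 38, 189, 190, 190, 191]
258 [191, 191, 191, 193, 192, 191, 191, 192, 192, 193, 192, 192, 193, 192, 193, 192, 193, 193, 193, 192, 192, 192, 193, 192]
259 [193, 193, 193, 193, 194, 193, 193, 194, 194, 192, 194, 193, 194, 193, 192, 193, 193, 195, 194, 194, 193, 193, 194, 195]
260 [194, 194, 193, 195, 195, 194, 194, 193, 194, 194, 194, 194, 194, 195, 195, 195, 195, 195, 195, 195, 196, 194, 195, 196]
261 [194, 196, 196, 195, 195, 196, 196, 195, 196, 196, 195, 195, 195, 196, 196, 196, 196, 195, 195, 196, 196, 196, 195, 196]
```

View pics/w5.png

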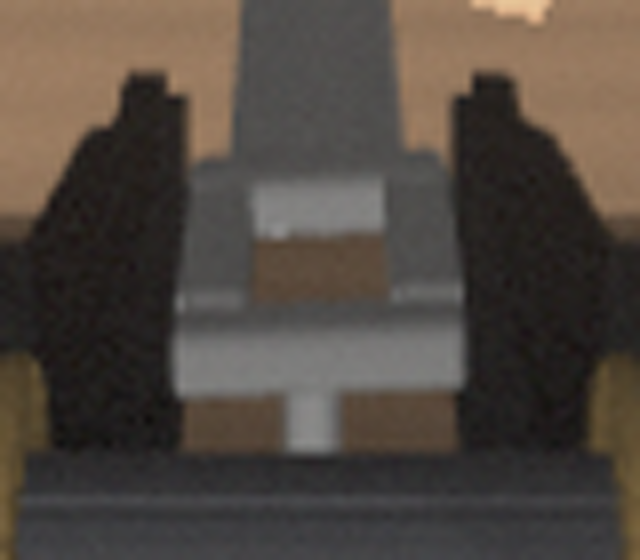

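The hook shows past the head as a light vertical strip at crop (314,420). The head centre is near (318,360), so they are lined up to about 1 mm. I'll work out the exact offset.

Run:
```python
from h import *
import pickle
c=pickle.load(open("w5.pkl","rb")); P=pts(c); col=c["color"].astype(int)
yb=np.radians(83.5); C=np.array([548.7,-108.7]); X=np.array([np.sin(yb),-np.cos(yb)]); Y=np.array([np.cos(yb),np.sin(yb)])
B=lambda p: np.r_[(p[:2]-C)@X,(p[:2]-C)@Y,p[2]].round(1)
print(c["cx"],c["cy"])
for v in range(269,277):
    g=col[v,255:295].mean(1); print(v,g[:].astype(int)[14:32], [B(P[v,u]).tolist() for u in (272,274,276)])
for v in (263,265,267): print("top",v,[B(P[v,u]).tolist() for u in (258,260,274,289,291)])
for v in (240,246,251,254): print("slot",v,col[v,260:290].mean(1).astype(int))
print(B(state()["eef_pos"]))
```

```text
274.37604771875374 203.1216558027398
269 [ 87  95 116 125 127 130 122 111  92  78  79  77  80  74  73  76  77  77] [[31.2, -74.1, 155.4], [30.5, -72.8, 156.7], [31.3, -71.4, 155.1]]
270 [ 75  91 120 131 136 136 127 110  88  71  75  69  74  72  71  74  74  74] [[31.5, -74.1, 156.2], [31.7, -72.8, 155.9], [32.2, -71.4, 154.9]]
271 [ 73  88 118 132 135 135 126 108  85  73  72  71  72  73  69  71  74  70] [[33.0, -74.1, 154.8], [32.1, -72.8, 156.4], [32.5, -71.4, 155.8]]
272 [ 72  86 120 131 135 135 128 110  85  69  72  69  70  69  71  69  71  70] [[33.4, -74.1, 155.4], [33.4, -72.8, 155.4], [33.1, -71.4, 156.0]]
273 [ 71  86 120 132 136 134 128 111  85  70  68  68  68  68  70  72  70  72] [[34.3, -74.1, 155.2], [34.3, -72.8, 155.2], [34.9, -71.4, 154.0]]
274 [ 71  86 117 131 137 135 127 109  86  72  69  66  66  67  67  67  68  67] [[35.5, -74.1, 154.4], [35.1, -72.8, 155.1], [34.8, -71.4, 155.6]]
275 [ 72  84 121 134 134 135 128 110  88  68  70  68  71  66  70  71  69  69] [[35.9, -74.1, 155.1], [36.3, -72.8, 154.3], [36.1, -71.4, 154.7]]
276 [58 70 86 93 96 96 95 81 68 60 55 55 53 57 5
[... 181 characters left out ...]
-63.7, 195.8]]
top 265 [[7.6, -81.1, 196.2], [7.3, -80.0, 196.8], [7.7, -72.7, 196.0], [7.0, -64.8, 197.4], [7.7, -63.7, 196.1]]
top 267 [[8.1, -81.1, 197.6], [8.5, -80.1, 196.9], [8.5, -72.7, 196.7], [8.8, -64.8, 196.2], [8.7, -63.7, 196.4]]
slot 240 [75 75 75 77 76 77 74 75 76 77 79 77 79 79 76 78 78 81 78 77 80 80 79 79
 80 80 77 80 78 80]
slot 246 [ 75  77  76  80  77  77  97 130 132 130 130 128 130 128 129 131 128 128
 130 130 127 130 125  79  76  76  78  79  77  75]
slot 251 [77 74 74 76 76 75 69 73 73 73 76 76 72 75 74 73 73 71 75 76 74 74 76 79
 76 78 79 78 79 78]
slot 254 [77 77 77 75 76 75 66 72 77 77 76 74 78 76 78 75 73 76 75 77 76 76 76 79
 75 75 78 79 75 76]
[  7.9 -72.5 191.5]
```

The wrist view puts the hook 0.8 mm to the right (bin -y) of the slot, and its wire top reads 155 mm, as specified. The slot is 11 mm below the TCP. I correct, go down and feel my way in.

Request:
arm_command(deltas=[{"dx": 0, "dy": -0.0007, "dz": -0.008, "yaw": 0}, {"dx": 0, "dy": 0, "dz": -0.01, "yaw": 0}, {"dx": 0, "dy": 0, "dz": -0.0055, "yaw": 0}, {"dx": 0, "dy": 0, "dz": 0, "yaw": 0}, {"dx": 0.003, "dy": -0.0003, "dz": 0, "yaw": 0}, {"dx": 0.003, "dy": -0.0004, "dz": 0, "yaw": 0}, {"dx": 0.002, "dy": -0.0002, "dz": 0, "yaw": 0}, {"dx": 0.002, "dy": -0.0002, "dz": 0, "yaw": 0}, {"dx": 0.001, "dy": -0.0001, "dz": 0, "yaw": 0}, {"dx": 0.001, "dy": -0.0001, "dz": 0, "yaw": 0}, {"dx": 0.001, "dy": -0.0001, "dz": 0, "yaw": 0}, {"dx": 0.001, "dy": -0.0002, "dz": 0, "yaw": 0}])

```text
t: 9.3
eef_pos: [562.2, -183.8, 167.2]
tcp_rot: [3.141, 0.0, 3.028]
ft_force: [-0.6, -0.4, -1.4]
opening: 0.21
grip_force: 30.0
```

Request:
arm_command(deltas=[{"dx": 0.001, "dy": -0.0001, "dz": 0, "yaw": 0}, {"dx": 0.001, "dy": -0.0001, "dz": 0, "yaw": 0}, {"dx": 0.0015, "dy": -0.0002, "dz": 0, "yaw": 0}, {"dx": 0.0015, "dy": -0.0002, "dz": 0, "yaw": 0}])

```text
t: 9.7
eef_pos: [567.2, -184.4, 167.2]
tcp_rot: [3.141, -0.0, 3.028]
ft_force: [0.0, 0.2, -0.9]
opening: 0.208
grip_force: 30.0
```

Run:
```python
from h import *
s=state(); print(s["eef_pos"],s["ft_force"],s["moment"])
c=read_camera("wrist")
save("w6",c["color"][220:290,235:315],8)
```

```text
[ 567.2308401  -184.4026602   167.15633431] [ 0.00225761  0.22231768 -0.86860123] [ 0.00744857  0.05607938 -0.06477406]
```

View pics/w6.png

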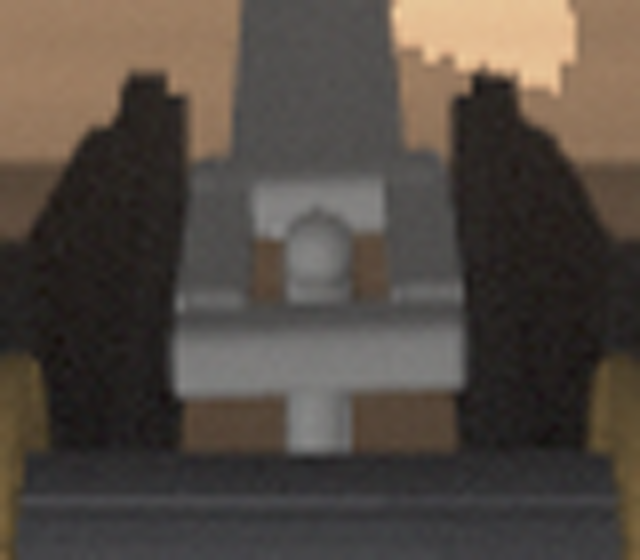

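The hook's rounded tip at (318,245) stands centred in the slot with no force on the tool. I go on to the low place of the hook and lower.

Request:
arm_command(deltas=[{"dx": 0.002, "dy": -0.0002, "dz": 0, "yaw": 0}, {"dx": 0.002, "dy": -0.0003, "dz": 0, "yaw": 0}, {"dx": 0.002, "dy": -0.0002, "dz": 0, "yaw": 0}, {"dx": 0.002, "dy": -0.0002, "dz": 0, "yaw": 0}, {"dx": 0.002, "dy": -0.0002, "dz": 0, "yaw": 0}, {"dx": 0, "dy": 0, "dz": -0.002, "yaw": 0}, {"dx": 0, "dy": 0, "dz": -0.002, "yaw": 0}, {"dx": 0, "dy": 0, "dz": -0.002, "yaw": 0}, {"dx": 0, "dy": 0, "dz": -0.001, "yaw": 0}, {"dx": 0, "dy": 0, "dz": -0.001, "yaw": 0}, {"dx": 0, "dy": 0, "dz": 0, "yaw": 0}])

```text
t: 10.85
eef_pos: [577.1, -185.5, 159.0]
tcp_rot: [3.141, -0.0, 3.028]
ft_force: [-0.2, -0.3, -1.2]
opening: 0.205
grip_force: 30.0
```

Request:
arm_command(deltas=[{"dx": 0, "dy": 0, "dz": -0.0005, "yaw": 0}, {"dx": 0, "dy": 0, "dz": -0.0005, "yaw": 0}, {"dx": 0, "dy": 0, "dz": 0, "yaw": 0}])

```text
t: 11.15
eef_pos: [577.1, -185.5, 158.1]
tcp_rot: [3.141, -0.0, 3.028]
ft_force: [-0.4, 0.2, -1.4]
opening: 0.203
grip_force: 30.0
```

Request:
arm_command(deltas=[{"dx": 0, "dy": 0, "dz": -0.0005, "yaw": 0}, {"dx": 0, "dy": 0, "dz": -0.0005, "yaw": 0}, {"dx": 0, "dy": 0, "dz": 0, "yaw": 0}])

```text
t: 11.45
eef_pos: [577.1, -185.5, 157.1]
tcp_rot: [3.141, -0.0, 3.028]
ft_force: [-0.2, 0.2, -1.8]
opening: 0.204
grip_force: 30.0
```

Request:
arm_command(deltas=[{"dx": 0, "dy": 0, "dz": -0.0004, "yaw": 0}, {"dx": 0, "dy": 0, "dz": 0, "yaw": 0}])

```text
t: 11.65
eef_pos: [577.1, -185.5, 156.8]
tcp_rot: [3.142, 0.0, 3.028]
ft_force: [1.6, 0.5, -0.2]
opening: 0.204
grip_force: 30.0
```

Request:
arm_command(deltas=[{"dx": 0, "dy": 0, "dz": -0.0004, "yaw": 0}, {"dx": 0, "dy": 0, "dz": 0, "yaw": 0}])

```text
t: 11.85
eef_pos: [577.1, -185.5, 156.4]
tcp_rot: [3.142, 0.0, 3.028]
ft_force: [-0.8, 0.7, 0.5]
opening: 0.205
grip_force: 30.0
```

Contact: the scoop's weight now rests on the wire. I let go.

Request:
arm_command(deltas=[{"dx": 0, "dy": 0, "dz": 0, "yaw": 0}, {"dx": 0, "dy": 0, "dz": 0, "yaw": 0}, {"dx": 0, "dy": 0, "dz": 0, "yaw": 0}, {"dx": 0, "dy": 0, "dz": 0, "yaw": 0}, {"dx": 0, "dy": 0, "dz": 0, "yaw": 0}, {"dx": 0, "dy": 0, "dz": 0, "yaw": 0}, {"dx": 0, "dy": 0, "dz": 0, "yaw": 0}, {"dx": 0, "dy": 0, "dz": 0, "yaw": 0}], gripper=0.045)

```text
t: 12.65
eef_pos: [577.2, -185.5, 156.4]
tcp_rot: [3.141, 0.0, 3.028]
ft_force: [-0.6, -0.2, 0.2]
opening: 0.473
grip_force: 0.0
```

Request:
arm_command(deltas=[{"dx": 0, "dy": 0, "dz": 0.004, "yaw": 0}, {"dx": 0, "dy": 0, "dz": 0.01, "yaw": 0}, {"dx": 0, "dy": 0, "dz": 0.015, "yaw": 0}, {"dx": 0, "dy": 0, "dz": 0.02, "yaw": 0}, {"dx": 0, "dy": 0, "dz": 0.025, "yaw": 0}, {"dx": 0, "dy": 0, "dz": 0.025, "yaw": 0}, {"dx": 0, "dy": 0, "dz": 0.015, "yaw": 0}, {"dx": 0, "dy": 0, "dz": 0, "yaw": 0}, {"dx": 0, "dy": 0, "dz": 0, "yaw": 0}])

```text
t: 13.55
eef_pos: [577.0, -185.4, 270.4]
tcp_rot: [-3.142, 0.0, 3.028]
ft_force: [-0.6, -0.1, -0.6]
opening: 0.471
grip_force: 0.0
```

Run:
```python
from h import *
print(state()["eef_pos"])
a=read_camera("wrist"); b=read_camera("scene")
save("w7",np.hstack([cv2.resize(a["color"][120:300,170:380],(420,360)),cv2.resize(b["color"][190:310,280:400+50],(510,360))[:, :380]]))
```

```text
[ 576.95841277 -185.41178635  270.43567523]
```

View pics/w7.png

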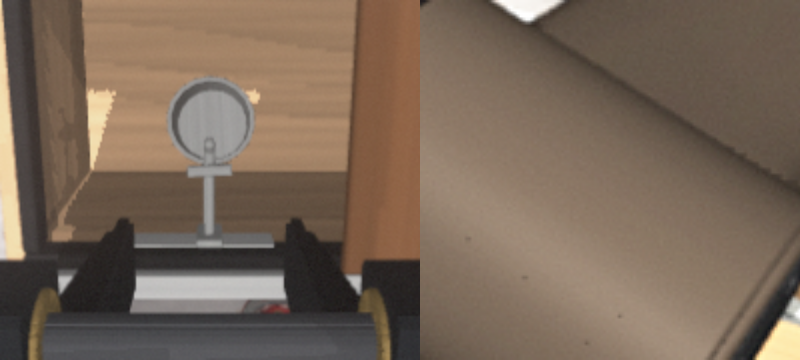

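The scoop hangs by its slot on the hook (the cup at (210,120), the head at (210,170)), clear of the gripper. Next is the cover bar.

Request:
arm_command(deltas=[{"dx": -0.001, "dy": 0.01, "dz": 0, "yaw": 0}, {"dx": -0.002, "dy": 0.025, "dz": 0, "yaw": 0}, {"dx": -0.003, "dy": 0.03, "dz": 0, "yaw": 0}, {"dx": -0.003, "dy": 0.03, "dz": 0, "yaw": 0}, {"dx": -0.003, "dy": 0.03, "dz": 0, "yaw": 0}, {"dx": -0.003, "dy": 0.03, "dz": 0, "yaw": 0}, {"dx": -0.0015, "dy": 0.018, "dz": -0.01, "yaw": 0}, {"dx": 0, "dy": 0.005, "dz": -0.015, "yaw": 0}, {"dx": 0, "dy": 0, "dz": -0.02, "yaw": 0}, {"dx": 0, "dy": 0, "dz": -0.012, "yaw": 0}, {"dx": 0, "dy": 0, "dz": -0.007, "yaw": 0}, {"dx": 0, "dy": 0, "dz": -0.003, "yaw": 0}, {"dx": 0, "dy": 0, "dz": 0, "yaw": 0}])

```text
t: 14.95
eef_pos: [560.7, -7.6, 203.3]
tcp_rot: [3.141, -0.0, 3.028]
ft_force: [0.2, -0.8, 0.5]
opening: 0.472
grip_force: 0.0
```

Request:
arm_command(deltas=[{"dx": 0, "dy": 0, "dz": 0, "yaw": 0}, {"dx": 0, "dy": 0, "dz": 0, "yaw": 0}, {"dx": 0, "dy": 0, "dz": 0, "yaw": 0}, {"dx": 0, "dy": 0, "dz": 0, "yaw": 0}, {"dx": 0, "dy": 0, "dz": 0, "yaw": 0}, {"dx": 0, "dy": 0, "dz": 0, "yaw": 0}, {"dx": 0, "dy": 0, "dz": 0, "yaw": 0}], gripper=0.0)

```text
t: 15.65
eef_pos: [560.7, -7.6, 203.6]
tcp_rot: [-3.142, 0.0, 3.028]
ft_force: [-1.0, -1.4, 3.7]
opening: 0.14
grip_force: 30.0
```

Request:
arm_command(deltas=[{"dx": -0.0003, "dy": -0.003, "dz": 0, "yaw": 0}, {"dx": -0.0007, "dy": -0.006, "dz": 0, "yaw": 0}, {"dx": -0.0009, "dy": -0.008, "dz": 0, "yaw": 0}, {"dx": -0.0009, "dy": -0.008, "dz": 0, "yaw": 0}, {"dx": -0.0009, "dy": -0.008, "dz": 0, "yaw": 0}, {"dx": -0.0009, "dy": -0.008, "dz": 0, "yaw": 0}, {"dx": -0.0009, "dy": -0.008, "dz": 0, "yaw": 0}, {"dx": -0.0009, "dy": -0.008, "dz": 0, "yaw": 0}, {"dx": -0.0009, "dy": -0.008, "dz": 0, "yaw": 0}, {"dx": -0.0009, "dy": -0.008, "dz": 0, "yaw": 0}, {"dx": -0.0009, "dy": -0.008, "dz": 0, "yaw": 0}, {"dx": -0.0009, "dy": -0.008, "dz": 0, "yaw": 0}, {"dx": -0.0009, "dy": -0.008, "dz": 0, "yaw": 0}, {"dx": -0.0009, "dy": -0.008, "dz": 0, "yaw": 0}, {"dx": -0.0009, "dy": -0.008, "dz": 0, "yaw": 0}, {"dx": -0.0009, "dy": -0.008, "dz": 0, "yaw": 0}, {"dx": -0.0009, "dy": -0.008, "dz": 0, "yaw": 0}, {"dx": -0.0009, "dy": -0.008, "dz": 0, "yaw": 0}, {"dx": -0.0006, "dy": -0.005, "dz": 0, "yaw": 0}, {"dx": 0, "dy": 0, "dz": 0, "yaw": 0}])

```text
t: 17.65
eef_pos: [544.7, -147.7, 203.5]
tcp_rot: [3.136, 0.0, 3.027]
ft_force: [4.1, 19.9, 6.4]
opening: 0.143
grip_force: 30.0
```

Request:
arm_command(deltas=[{"dx": -0.0002, "dy": -0.002, "dz": 0, "yaw": 0}, {"dx": -0.0002, "dy": -0.002, "dz": 0, "yaw": 0}, {"dx": -0.0001, "dy": -0.001, "dz": 0, "yaw": 0}, {"dx": -0.0001, "dy": -0.001, "dz": 0, "yaw": 0}, {"dx": 0, "dy": 0, "dz": 0, "yaw": 0}])

```text
t: 18.15
eef_pos: [544.7, -148.2, 203.4]
tcp_rot: [3.128, -0.001, 3.027]
ft_force: [11.5, 54.9, 10.2]
opening: 0.137
grip_force: 30.0
```

The slide stopped after 141 mm and the force is rising. I release and look.

Request:
arm_command(deltas=[{"dx": 0.0006, "dy": 0.006, "dz": 0, "yaw": 0}, {"dx": 0, "dy": 0, "dz": 0, "yaw": 0}])

```text
t: 18.35
eef_pos: [544.7, -147.7, 203.4]
tcp_rot: [3.139, -0.0, 3.028]
ft_force: [3.2, 16.6, 6.1]
opening: 0.148
grip_force: 30.0
```

Request:
arm_command(deltas=[{"dx": 0, "dy": 0, "dz": 0, "yaw": 0}, {"dx": 0, "dy": 0, "dz": 0, "yaw": 0}, {"dx": 0, "dy": 0, "dz": 0, "yaw": 0}, {"dx": 0, "dy": 0, "dz": 0, "yaw": 0}, {"dx": 0, "dy": 0, "dz": 0.01, "yaw": 0}, {"dx": 0, "dy": 0, "dz": 0.02, "yaw": 0}, {"dx": 0, "dy": 0, "dz": 0.03, "yaw": 0}, {"dx": 0, "dy": 0, "dz": 0.03, "yaw": 0}, {"dx": 0, "dy": 0, "dz": 0.01, "yaw": 0}, {"dx": 0, "dy": 0.03, "dz": 0, "yaw": 0}, {"dx": 0, "dy": 0.04, "dz": 0, "yaw": 0}, {"dx": 0, "dy": 0.04, "dz": 0, "yaw": 0}, {"dx": 0, "dy": 0.04, "dz": 0, "yaw": 0}, {"dx": 0, "dy": 0.04, "dz": 0, "yaw": 0}, {"dx": 0, "dy": 0.04, "dz": 0, "yaw": 0}, {"dx": 0, "dy": 0.02, "dz": 0, "yaw": 0}, {"dx": 0, "dy": 0, "dz": 0, "yaw": 0}], gripper=0.045)

```text
t: 20.05
eef_pos: [544.3, 102.7, 303.1]
tcp_rot: [3.141, -0.001, 3.031]
ft_force: [-0.2, -0.4, 0.2]
opening: 0.474
grip_force: 0.0
```

Run:
```python
from h import *
yb=np.radians(83.5); C=np.array([548.7,-108.7]); X=np.array([np.sin(yb),-np.cos(yb)]); Y=np.array([np.cos(yb),np.sin(yb)])
for n in("scene","top"):
    c=read_camera(n); P=pts(c); col=c["color"].astype(int); sat=col.max(2)-col.min(2); val=col.max(2)
    b=(val<115)&(sat>25)&(P[...,2]>186)&(P[...,2]<210)&(P[...,0]>480)&(P[...,0]<640)&(P[...,1]<-100)&(P[...,1]>-260)
    q=P[b]
    if len(q): r=cv2.minAreaRect(q[:,:2].astype(np.float32)); p=np.array(r[0])-C; print(n,len(q),r,"bin",p@X,p@Y)
    if n=="top": save("t8",c["color"][180:310,270:460],4)
for p in ((560.5,-7.2),): print((np.array(p)-C)@X,(np.array(p)-C)@Y)
print(state()["eef_pos"],state()["t"])
```

```text
scene 71 ((544.6047973632812, -145.94204711914062), (14.223372459411621, 67.61849212646484), 83.86304473876953) bin 0.1470413380461873 -37.46623996486683
top 224 ((543.32568359375, -145.18582153320312), (14.472105979919434, 69.13936614990234), 83.95541381835938) bin -1.209457270230095 -36.85967529562251
0.23402169954114416 102.18334127363492
[544.46993411 100.40791668 303.07647358] 20.15
```

View pics/t8.png

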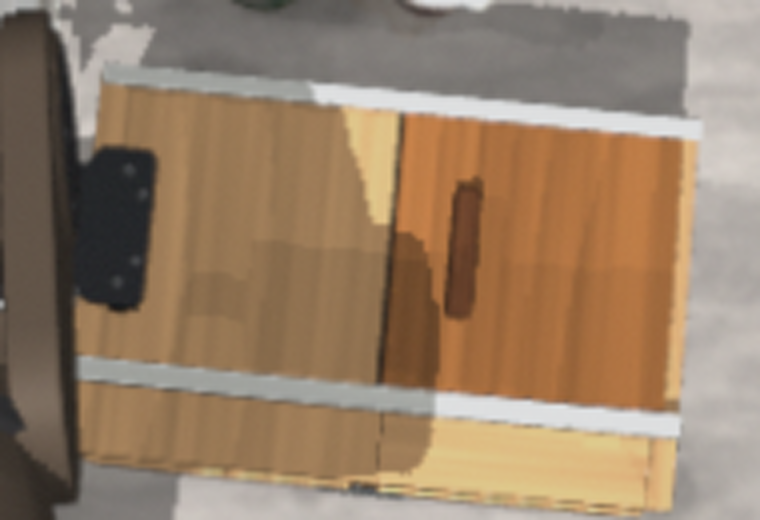

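The cover reaches almost to the bin's right edge, at (685,250). Its bar is at (463,250) and no hatch shows. I check where the cover's edges lie, now and before, to be sure this is the stop.

Run:
```python
from h import *
import pickle
d=pickle.load(open("c0.pkl","rb"))
yb=np.radians(83.5); C=np.array([548.7,-108.7]); X=np.array([np.sin(yb),-np.cos(yb)]); Y=np.array([np.cos(yb),np.sin(yb)])
new={n:read_camera(n) for n in("scene","top")}
for nm,D in(("before",d),("now",new)):
  for n in D:
    c=D[n]; ys=np.arange(-172,20,1.); e=[]
    for x in (40,):
        p=np.c_[C+x*X+ys[:,None]*Y,np.full(len(ys),179.)]; uv=proj(c,p).astype(np.float32)
        g=cv2.remap(c["color"].astype(np.float32),uv[:,0].copy(),uv[:,1].copy(),cv2.INTER_LINEAR)[:,0]
        r=g[:,0]/(g[:,2]+1)
    j=[i for i in range(1,len(ys)-1) if abs(r[i+1]-r[i-1])>.25]
    print(nm,n,"edges bin y:",[int(ys[i]) for i in j])
```

```text
before scene edges bin y: [-163, -162, -161, -153, -152, -151, -150, -147, -146, -145, -144, -75, -74, -73, -68, -67, -66, -15, -14, -13]
before top edges bin y: [-160, -151, -150, -144, -143, -142, -71, -70, -66, -65, -64, -13, -12, -11]
before wrist edges bin y: []
now scene edges bin y: [-163, -162, -154, -153, -152, -2, -1, 0]
now top edges bin y: [-160, -153, -152, -151, -2, -1, 0]
```

The cover is centred over the hatch (-153 to -1 mm, hatch middle about -78) and against its firm stop, so it is shut. The arm stands clear, so I hand in.

```bash
python3 -c "
from cell import job_done
print(job_done())"
```

```text
the job is handed in; nothing more can be done
None
```

The steel scoop hangs by its slot on the hook in the bin, let go of there, and the cover is against its stop over the hatch; the job is handed in at about 20 s, with no verdict returned. Pressing the cover against its stop briefly read 55 N at the wrist (limit 120 N), and the hung scoop was last seen before the cover closed.

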